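Load a glass disc into its pocket and latch it

TASK

The amber glass disc lies loose on the aluminium fixture plate, beside its round pocket. With your fingertips, nudge the disc across the plate until it drops into the pocket and lies flat and flush, then push the little steel slide by its upright tab fully home, so that its tongue reaches over the edge of the glass. Do not pick the disc up or tip it on edge, leave the slide back until the disc has dropped in, and leave everything else on and around the fixture where it stands.

Things in the scene. Friction and masses are not known exactly. Their poses are not given: they have to be found in the camera images.
- fixture: fixed aluminium plate, 160 (x) x 280 (y) x 22 mm high, lying on the table; origin under its centre, z up, its y axis along the long side. The round pocket is at its centre: 62 mm diameter, 10 mm deep, floor (black lined) 12 mm above the table. The flat top on either side of it (+y or -y) carries the glass or the jar. On the -x half two dark guide rails (x -78 to -42 mm, outer faces at y +-17.5 mm, tops 34 mm above the table) hold the slide
- pocket_floor (a point): centre of the pocket's floor, 10 mm below the plate's top; axes as the fixture
- glass: loose amber glass disc, 58 mm diameter, 10 mm thick, about 66 g, lying flat on the plate's top (underside 22 mm above the table) at one side of the pocket; origin at the centre of its underside, z its axis
- glass_center (a point): centre of the glass disc, half-way up (5 mm above its underside). Seated, it is 5 mm above pocket_floor and the glass is flush with the plate's top
- latch (a joint): steel slide, moves along the fixture's +x (from the plate's edge towards the pocket); 0 = fully back, tongue 5 mm clear of the pocket's edge; 0.018 = fully home, tongue 13 mm past the pocket's edge, above the glass. Stiff: takes about 2 N and stays where it is left. Its tongue is 18 mm wide, 25 to 30 mm above the table
- latch_tab (a point): on the slide's upright tab, in the middle of its 8 mm thickness (x) and 18 mm width (y), 52 mm above the table; the tab's top is 64 mm above the table. Push it on its -x face, towards the pocket
- jar: loose small closed jar with black cap, 38 mm diameter, 45 mm tall, standing on the fixture plate on the other side of the pocket from the glass; origin under its foot; leave alone
- spacer: loose steel ring, 48 mm outer, 26 mm inner diameter, 12 mm high, on the table beyond the fixture; origin under its centre; leave alone
- wax: loose yellow wax block, 45 x 70 x 28 mm high, on the table beyond the fixture; origin under its centre; leave alone
- cork: loose cork block, 40 x 80 x 30 mm high, on the table on the robot's side of the fixture; origin under its centre; leave alone
- tumbler: loose amber glass tumbler, 72 mm diameter, 85 mm tall, to the left of the fixture, beyond the tongs; origin under its foot; leave alone
- brush: loose hand brush lying on the table to the right of the fixture; leave alone
- tongs: loose steel tongs, 250 mm long, lying on the table to the left of the fixture; leave alone

How it is judged:
By the outcome, as a careful person would: the job done as asked, in the order asked, and still so for the second after the job is handed in, with the robot touching nothing.
It also fails if it takes over 40 s, if anything falls off the work surface, if the arm or the gripper's body presses on something with over 40 N, if the wrist force passes 120 N, or if a joint passes its speed limit or range.

ROBOT

A 6-joint arm with a two-finger parallel gripper is mounted at the origin on the work surface. World frame = base frame: x ahead of the robot, y to its left, z up, the work surface at z = 0. Lengths are in mm, angles in rad, forces in N, time in s.
With the tool pointing down it reaches from about 350 to 975 mm from the base axis. Payload 7.1 kg.
Tool frame: the origin (TCP) lies on the front face of the gripper's body, between the roots of the fingers; the fingertips stand 80 mm ahead of it and the grasp point (between the pads) lies 61 mm ahead of it (env.tips_ahead is the distance from the TCP to the fingertips, in mm); z points along the fingers, y is the line along which they close (so a half turn about z gives the same grasp; the last joint's range is limited). The gripper opens to 88 mm and grips with 3 to 60 N. Pads are 20 mm wide; open, the fingers measure 115 mm over their backs; the gripper's body (75 mm by 178 mm) begins 61 mm behind the grasp point.
Start: joints at [1.107, 0.423, 1.63, -0, 1.089, -0.019], TCP at [268.891, 564.184, 302.675] pointing down, gripper open.
Joint ranges: [-3, 3], [-0.9, 2.11], [0.09, 2.58], [-1.31, 4.45], [0.11, 2.69], [-2.54, 2.54]. Speed limits (rad/s): [2.39, 2.39, 3.01, 3.14, 3.14, 3.14].

INTERFACE

Orientations are given as a unit quaternion [x, y, z, w].
In Python, from station import env, set_gripper, viewer, workorder gives the robot as it stands. Calls block until the motion is done:
- env.reach(position, orientation): joint-space move of the TCP to a pose.
- env.move_l(position, rot=None, rate=150, f_stop=None): straight line of the TCP; rot=None keeps the orientation; rate is the mean speed in mm/s. With f_stop (N) it stops when the force on the tool has changed by that much, and returns True; else False.
- env.move_joints(angles): joint-space move.
- set_gripper(opening): finger opening in mm; the grip force is fixed at half the most; returns when the fingers have stopped.
- env.hold(seconds).
- env.ik(position, orientation): joint angles nearest the present ones, or None.
- env.read_state(): the state.
- viewer.camera(name): name is "side" or "top"; returns the picture (384x512x3 uint8, blue, green, red); there is no depth.
- viewer.camera_params(name): a dict with "fx", "fy", "cx", "cy" (pixels), "pose" (4x4, takes a point from camera to world coordinates). Camera axes: x right, y up, looking along -z (the intrinsics and any distortion apply to the point x, -y, -z); pixel columns grow to the right and rows downward; lengths in mm; the calibration is good to about 2 mm. A picture is of the moment at which its call begins. camera_params takes no time and is no camera call.
A pose or a line that the arm cannot do raises env.IKError and nothing moves.
- workorder.sign_off(): hands the job in; it is judged then, once.
The state is a dict: "time_s": time; "qpos": joint angles; "dq": joint speeds; "tau": joint torques, N m; "tool_pos": TCP position; "orientation": TCP orientation; "force": force on the tool from outside, world axes, zero at the start; "wrist_torque": the same for the moment, N m; "width": finger opening in mm; "grip_force": force on a finger pad.
Only numpy, scipy, OpenCV 4.12 (cv2) and the standard library are available. Lean on these libraries where they do the work, as an engineer would, in place of code of your own. Each camera call takes 0.05 s, during which the arm holds its last target. There are 200 camera calls.

## Working session

There is one attempt and no reset: what is moved stays moved. The work goes in short steps, each a Python script; the robot and the scene stay as the last script left them, time stands still between calls to the robot, and variables do not carry over. Pictures are saved under pics/ and viewed, at most 10 in all, crops included, and the job is handed in when it is done.

```bash
ls; mkdir -p pics; python3 - <<'E'
from station import env, viewer
import cv2
for n in("side","top"):
    cv2.imwrite(f"pics/{n}0.png",viewer.camera(n)); p=viewer.camera_params(n); print(n,p)
s=env.read_state();print(s["time_s"],s["orientation"],s["force"],s["width"])
E
```

```text
pics
side {'fx': 372.8419958087338, 'fy': 372.8419958087338, 'cx': 257.89337192485664, 'cy': 191.6860267426861, 'pose': array([[ 9.90158994e-01,  8.32547060e-02, -1.12489199e-01,
         4.71159204e+02],
       [-1.39919957e-01,  6.04737680e-01, -7.84037464e-01,
        -8.38950687e+02],
       [ 2.75164872e-03,  7.92061231e-01,  6.10435447e-01,
         7.32477630e+02],
       [ 0.00000000e+00,  0.00000000e+00,  0.00000000e+00,
         1.00000000e+00]])}
top {'fx': 431.4213103811899, 'fy': 431.4213103811899, 'cx': 255.9822491784724, 'cy': 190.11264253151597, 'pose': array([[-1.99349317e-02,  9.95644605e-01, -9.10736988e-02,
         4.70595937e+02],
       [-9.99661272e-01, -2.13736698e-02, -1.48495106e-02,
        -3.19927101e+00],
       [-1.67314143e-02,  9.07468255e-02,  9.95733435e-01,
         1.39195398e+03],
       [ 0.00000000e+00,  0.00000000e+00,  0.00000000e+00,
         1.00000000e+00]])}
0.1 [ 2.20537998e-01  9.75378152e-01 -6.53228489e-04 -1.61878366e-04] [-0.63536383 -0.61614328  0.48001396] 87.55788603956807
```

View pics/side0.png

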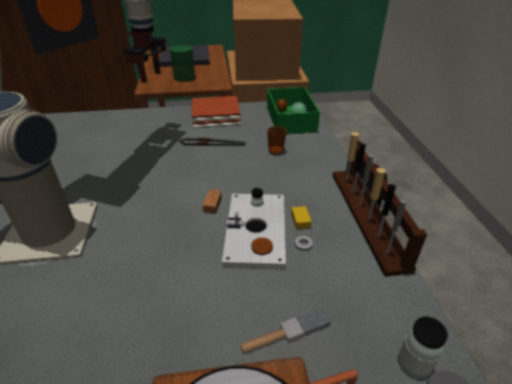

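View pics/top0.png

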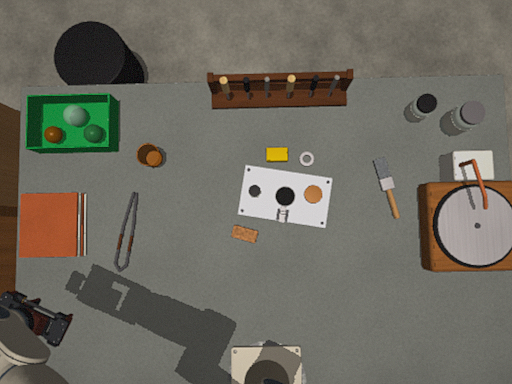

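The side view shows the plate around (255,230), with the glass at (262,246), the pocket at (256,225) and the jar at (257,195). The top view shows the pocket at (285,196), the glass at (313,194), the jar at (255,190) and the tab at about (282,214). Next I'll measure these by colour masks and rays.

```bash
cat > h.py <<'E'
import numpy as np, cv2
from station import env, set_gripper, viewer, workorder
def ray(n,uv,z):
    p=viewer.camera_params(n);P=p["pose"]
    d=P[:3,:3]@np.array([(uv[0]-p["cx"])/p["fx"],-(uv[1]-p["cy"])/p["fy"],-1])
    o=P[:3,3];return (o+d*(z-o[2])/d[2])[:2]
def blobs(m,box,amin=30):
    """contours (full-frame pixels) of mask within box x0,y0,x1,y1"""
    x0,y0,x1,y1=box;k=np.zeros_like(m);k[y0:y1,x0:x1]=m[y0:y1,x0:x1]
    return [c for c in cv2.findContours(k,cv2.RETR_EXTERNAL,cv2.CHAIN_APPROX_NONE)[0] if cv2.contourArea(c)>amin]
def world_poly(n,c,z): return np.array([ray(n,q,z) for q in c[:,0,:]],np.float32)
def centroid(c):
    M=cv2.moments(c);return np.array([M["m10"],M["m01"]])/M["m00"]
def amber(im):
    h=cv2.cvtColor(im,cv2.COLOR_BGR2HSV);return cv2.inRange(h,(3,110,60),(22,255,255))
BOX={"top":(225,160,345,232),"side":(218,180,292,272)}
def glass(n,im,z=32):
    c=max(blobs(amber(im),BOX[n]),key=cv2.contourArea);w=world_poly(n,c,z)
    return centroid(w.reshape(-1,1,2)),cv2.minAreaRect(w)[1]
E
python3 - <<'E'
from h import *
ims={}
for n in("top","side"):
    im=cv2.imread(f"pics/{n}0.png");ims[n]=im
    g=cv2.cvtColor(im,cv2.COLOR_BGR2HSV)
    w=cv2.inRange(g,(0,0,165),(180,60,255))
    for c in blobs(w,BOX[n],500):
        r=cv2.minAreaRect(world_poly(n,cv2.convexHull(c),22));print(n,"plate",r)
    print(n,"glass",glass(n,im))
    d=cv2.inRange(g,(0,0,0),(180,255,50))
    for c in blobs(d,BOX[n],20):
        for z in(22,67): 
            w=world_poly(n,c,z);print(n,"dark z",z,centroid(w.reshape(-1,1,2)),cv2.minAreaRect(w)[1],cv2.boundingRect(c))
a=cv2.resize(ims["top"][160:235,225:345],None,fx=6,fy=6,interpolation=cv2.INTER_CUBIC)
cv2.imwrite("pics/topz.png",a)
b=cv2.resize(ims["side"][180:272,205:325],None,fx=6,fy=6,interpolation=cv2.INTER_CUBIC)
cv2.imwrite("pics/sidez.png",b)
E
```

```text
top plate ((574.2571411132812, -73.41471862792969), (280.9236755371094, 163.97923278808594), 79.96826171875)
top glass (array([ 579.55721631, -162.15601688]), (51.11451721191406, 53.907127380371094))
top dark z 22 [575.87659371 -73.54185735] (54.06812286376953, 54.276798248291016) (276, 187, 18, 18)
top dark z 67 [572.41835894 -71.23125656] (52.29210662841797, 52.49388885498047) (276, 187, 18, 18)
side plate ((574.2532958984375, -75.74656677246094), (272.5772705078125, 155.2996368408203), 80.05586242675781)
side glass (array([ 577.67980167, -166.62873243]), (53.679683685302734, 49.620323181152344))
side dark z 22 [574.05172753 -78.17534483] (45.04334259033203, 53.14733123779297) (246, 220, 20, 12)
side dark z 67 [ 567.53476312 -126.36108791] (42.190406799316406, 49.781009674072266) (246, 220, 20, 12)
side dark z 22 [598.34477955  69.94923009] (50.741268157958984, 31.28973388671875) (252, 188, 11, 11)
side dark z 67 [590.28914741  12.38163014] (47.527408599853516, 29.307861328125) (252, 188, 11, 11)
```

View pics/topz.png

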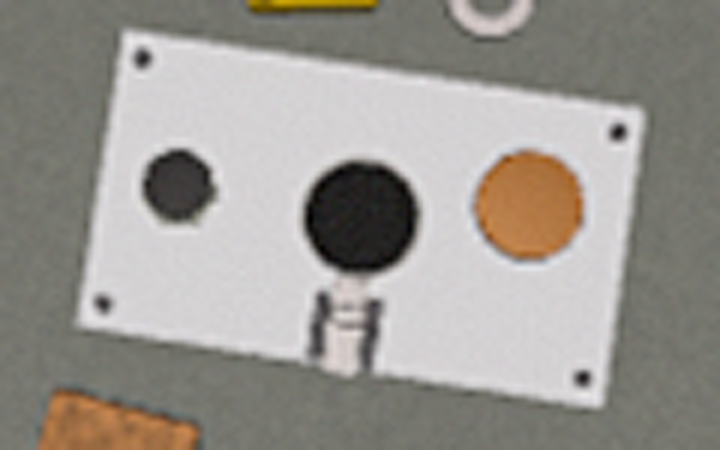

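View pics/sidez.png

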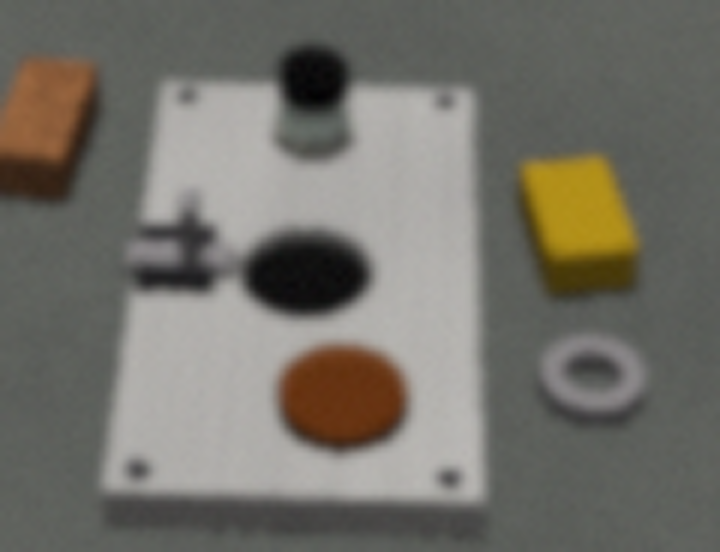

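The zooms show the plate long axis tilted about 10°. Both views put the pocket at about world (575,-75) and the glass at about (579,-164), and the measured sizes roughly match the given ones. The plan is to cradle the rim between both fingertips, push part of the way, then look again.

```bash
cat >> h.py <<'E'
from scipy.spatial.transform import Rotation as Rn
def down(ax):
    """tool pointing down, tool x along world direction ax (2-vector)"""
    x=np.array([*ax,0])/np.linalg.norm(ax);z=np.array([0,0,-1.])
    return Rn.from_matrix(np.c_[x,np.cross(z,x),z]).as_quat()
def p3(xy,tip): return [float(xy[0]),float(xy[1]),tip+80.]
OFF=np.sqrt(29**2-15**2)+10   # pad centre behind disc centre, fingers 30 mm apart
E
python3 - <<'E'
from h import *
C=np.array([574.7,-74.8]);G=np.array([578.6,-164.4]);d=(C-G)/np.linalg.norm(C-G);q=down(d)
env.reach(p3(G-d*60,110),q);set_gripper(30)
s=env.read_state();print(s["time_s"],s["width"],s["tool_pos"],s["qpos"])
print(env.move_l(p3(G-d*60,25),rate=120,f_stop=10))
print(env.move_l(p3(C-d*(42+OFF),25),rate=50,f_stop=8))
s=env.read_state();print(s["time_s"],s["tool_pos"],s["force"])
env.move_l(p3(C-d*(56+OFF),25));env.move_l(p3(C-d*(56+OFF),150),rate=200)
env.reach([450,180,260],down(d))
for n in("top","side"):
    im=viewer.camera(n);cv2.imwrite(f"pics/{n}1.png",im);print(n,glass(n,im))
print("expected",C-d*42,env.read_state()["time_s"])
a=cv2.resize(im[180:272,205:325],None,fx=6,fy=6,interpolation=cv2.INTER_CUBIC);cv2.imwrite("pics/sidez1.png",a)
E
```

```text
4.1 30.132145161764356 [ 581.19721679 -224.37514036  190.00750974] [-3.87525240e-01  5.60903310e-01  1.70340852e+00 -2.04915331e-05
  8.77278141e-01 -4.30977810e-01]
False
False
6.5667 [ 578.05895622 -151.74389615  105.00046206] [ 0.27883361  0.47982245 -0.82779443]
top (array([ 576.50804463, -117.47154682]), (53.713741302490234, 50.678749084472656))
side (array([ 574.6591615 , -121.58172118]), (57.664676666259766, 48.795433044433594))
expected [ 576.52639569 -116.76027024] 9.075
```

View pics/sidez1.png

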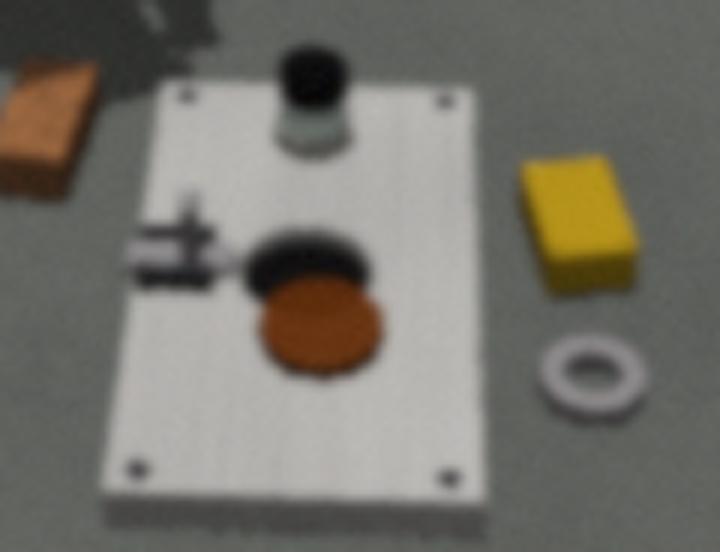

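The side view shows the disc partly over the pocket's near edge (disc at ~(320,325) in the crop) and nothing else moved. Comparing the known cradle position with the images puts the pocket at about (575.5,-73). Now I'll finish the push.

```bash
python3 - <<'E'
from h import *
C=np.array([575.5,-73.]);G=np.array([576.5,-116.8]);d=(C-G)/np.linalg.norm(C-G);q=down(d)
env.reach(p3(G-d*(14+OFF),130),q)
env.move_l(p3(G-d*(14+OFF),24.5),rate=150,f_stop=10)
env.move_l(p3(C-d*(12+OFF),24.5),rate=60,f_stop=8)
print(env.move_l(p3(C-d*(OFF-1),24.5),rate=25,f_stop=6))
s=env.read_state();print(s["time_s"],s["tool_pos"],s["force"])
env.move_l(p3(C-d*(8+OFF),24.5));env.move_l(p3(C-d*(8+OFF),150),rate=200)
env.reach([450,180,260],q)
for n in("top","side"):
    im=viewer.camera(n);cv2.imwrite(f"pics/{n}2.png",im);print(n,glass(n,im,22))
print(env.read_state()["time_s"])
a=cv2.resize(im[190:265,210:300],None,fx=8,fy=8,interpolation=cv2.INTER_CUBIC);cv2.imwrite("pics/sidez2.png",a)
E
```

```text
False
12.775 [ 576.31808443 -106.70623556  104.52877516] [ 0.87441737 -0.1296199  -0.54385555]
top (array([575.64941319, -73.68933667]), (54.06812286376953, 54.28702926635742))
side (array([573.73072951, -76.40442416]), (49.29487228393555, 53.238670349121094))
15.125
```

View pics/sidez2.png

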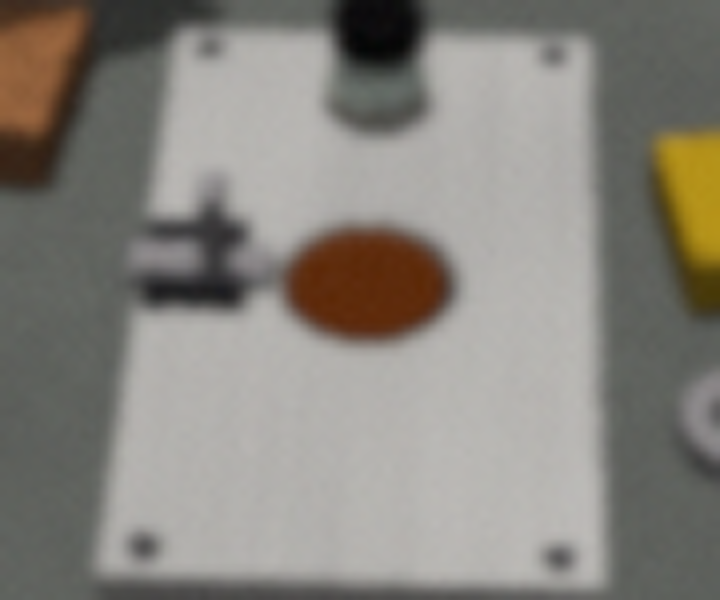

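The glass is seated: it is centred on the pocket position in the top view, and looks flat and flush with a thin even rim. Now I'll locate the tab (crop (213,185), its top) and push the slide home.

```bash
python3 - <<'E'
from h import *
C=np.array([575.5,-73.]);a=np.deg2rad(-10);ex=np.array([np.cos(a),np.sin(a)]);ey=np.array([-ex[1],ex[0]])
t=ray("side",(236.6,213.1),62)+[1.9,3];print("tab side",t,(t-C)@ex,(t-C)@ey)
t2=ray("top",(283.3,214.2),60);print("tab top",t2,(t2-C)@ex,(t2-C)@ey)
tx=(t-C)@ex
if -72<tx<-38:
    q=down(ex);P=lambda x:C+ex*x
    env.reach(p3(P(tx-55),130),q);set_gripper(0)
    env.move_l(p3(P(tx-45),46),rate=150,f_stop=10)
    f0=env.read_state()["force"]
    hit=env.move_l(p3(P(tx-14+26),46),rate=25,f_stop=14)
    s=env.read_state();print(hit,s["time_s"],"pad face fx",(s["tool_pos"][:2]-C)@ex+10,s["force"]-f0)
    env.move_l(p3(P((s["tool_pos"][:2]-C)@ex-30),46),rate=100);env.move_l(p3(P(tx-45),150),rate=200)
    env.reach([450,180,260],q)
    for n in("top","side"): im=viewer.camera(n);cv2.imwrite(f"pics/{n}3.png",im)
    print(env.read_state()["time_s"])
    cv2.imwrite("pics/sidez3.png",cv2.resize(im[190:265,210:300],None,fx=8,fy=8,interpolation=cv2.INTER_CUBIC))
E
```

```text
tab side [525.34010126 -62.04117746] -51.30083672950438 2.082158389541751
tab top [516.09349255 -66.0253296 ] -59.71512791860257 -3.447122275986208
True 19.2333 pad face fx -43.16777760628213 [0.10123929 1.06534972 0.89943759]
21.4
```

View pics/sidez3.png

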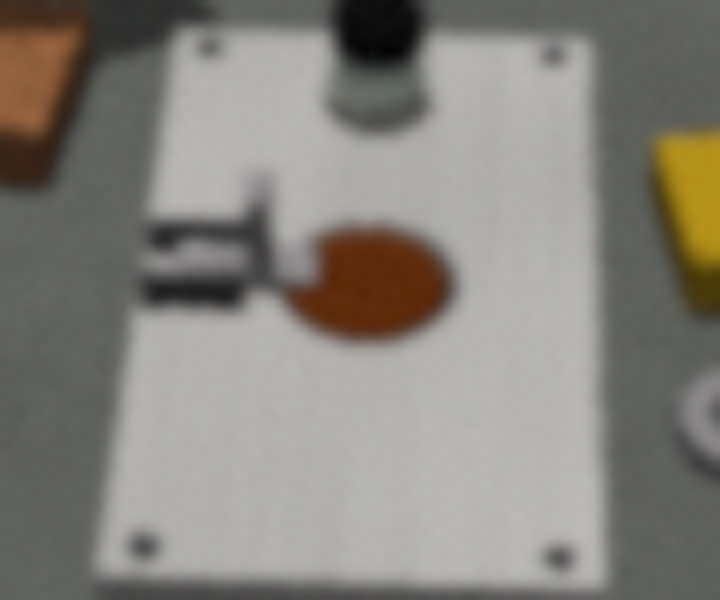

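The tongue now covers about 13 mm of glass (crop x 285–322). I'll push once more, harder, to confirm it is at the stop.

```bash
python3 - <<'E'
from h import *
C=np.array([575.5,-73.]);a=np.deg2rad(-10);ex=np.array([np.cos(a),np.sin(a)])
q=down(ex);P=lambda x:C+ex*x
env.reach(p3(P(-75),130),q)
env.move_l(p3(P(-75),46),rate=150,f_stop=10)
hit=env.move_l(p3(P(-46),46),rate=25,f_stop=25)
s=env.read_state();print(hit,s["time_s"],"pad face fx",(s["tool_pos"][:2]-C)@ex+10,s["force"])
env.move_l(p3(P(-80),46),rate=100);env.move_l(p3(P(-80),150),rate=200)
env.reach([450,180,260],q)
for n in("top","side"): im=viewer.camera(n);cv2.imwrite(f"pics/{n}4.png",im);print(n,glass(n,im,22)[0])
print(env.read_state()["time_s"])
z=lambda i:cv2.resize(i,(400,300),interpolation=cv2.INTER_CUBIC)
cv2.imwrite("pics/f4.png",np.hstack([z(im[180:270,210:330]),z(cv2.imread("pics/top4.png")[150:240,225:345])]))
E
```

```text
True 24.1667 pad face fx -42.64466602901463 [-0.53634199  0.02491716 -0.56633091]
top [578.25110335 -74.30360596]
side [575.91551448 -77.37729523]
26.325
```

View pics/f4.png

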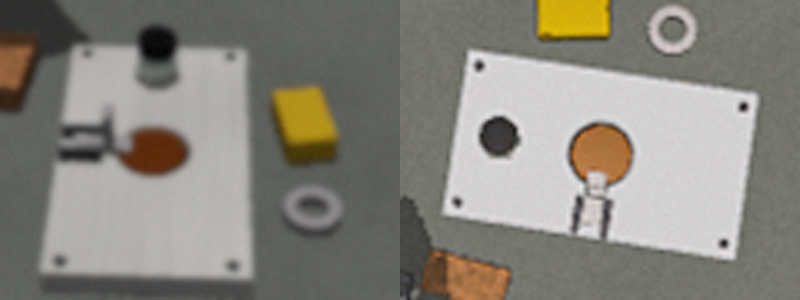

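The slide is against its stop: the harder push moved the contact only 0.5 mm, the tongue is over the glass, and jar, wax, spacer and cork are undisturbed. I'll hand the job in.

```bash
python3 -c "
from station import workorder
print(workorder.sign_off())"
```

```text
the job is handed in; nothing more can be done
None
```

The job is handed in at about 26 s of the 40 s allowed: in the final views the glass lies flat and flush in its pocket, the slide is against its stop with the tongue over the glass, and the jar, wax, spacer and cork look unmoved.

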